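# Hook the specimen tray onto the bench mat

### The job

The steel bench tray with the vial in it stands too far back, overhanging the far edge of the thin grey mat. Reach over it, hook the fingertips behind its far lip and drag it towards you, without lifting it, until the whole tray rests on the mat, centred and square with it. Keep the vial standing in the tray, leave the empty spare tray where it is, and let go.

Things in the scene. Friction and masses are not known exactly. Their poses are not given: they have to be found in the camera images.
- tray: open steel bench tray holding the vial and a small white cup; 100 (x) x 140 (y) x 35 (z) mm over its rounded 6 mm rim, walls and floor 3 mm, about 0.5 kg, loose. Origin: centre of its underside. x points away from the robot to the far lip (a long side, 50 mm from the origin), y along the lip, z up. Starts 80 to 105 mm beyond the mat's centre, within 15 mm sideways and 8 degrees askew.
- mat: thin grey bench mat, 124 (x) x 180 (y) mm, flat and fixed on the worktop, so thin (1 mm) that the tray slides onto it without a step. Origin: its centre. x points away from the robot (towards where the tray starts), y along its long side.
- vial_centre (a point): centre (half-way up, 26 mm above its foot) of the white vial with grey cap, 28 mm across and 52 mm high, standing loose in the near half of the tray; z is its upright axis.
- spare_tray: bystander: an empty steel tray of the same size and shape, to the right on the worktop; origin: centre of its underside.
Things that resemble listed ones, but are neither listed nor needed, are in the scene too. There is more than one size of the part that bears vial_centre; the job needs the smallest.

How it is judged:
By the outcome, as a careful person would: the job done as asked, in the order asked, and still so for the second after the job is handed in, with the robot touching nothing.
It also fails if it takes over 26 s, if anything falls off the work surface, if the arm or the gripper's body presses on something with over 40 N, if the wrist force passes 120 N, or if a joint passes its speed limit or range.

### The arm

A 6-joint arm with a two-finger parallel gripper is mounted at the origin on a cart in front of the work surface, level with it; the furniture and walls round the work are solid. World frame = base frame: x ahead of the robot, y to its left, z up, the work surface at z = 0. Lengths are in m, angles in rad, forces in N, time in s.
With the tool pointing down it reaches from about 0.35 to 0.775 m from the base axis. Payload 7.3 kg.
Tool frame: the origin (TCP) lies at the very end of the fingers, on their centre line; the grasp point (between the pads) lies grip_point_offset behind it (grip_point_offset is the distance from the TCP to the grasp point, in m); z points along the fingers, y is the direction in which the jaws open and shut (so a half turn about z gives the same grasp; the last joint's range is limited). The gripper opens to 92 mm and grips with 3 to 60 N. Pads are 19 mm wide; open, the fingers measure 130 mm over their backs; the gripper's body (75 mm by 190 mm) begins 47 mm behind the grasp point.
Start: joints at [-1.451, 0.342, 1.524, -0, 1.275, -0.146], TCP at [0.138, -0.507, 0.187] pointing down, gripper open.
Joint ranges: [-2.53, 2.53], [-0.77, 2.02], [0.04, 2.7], [-1, 4.14], [0.28, 2.66], [-3.11, 3.11]. Speed limits (rad/s): [2.57, 2.57, 3.14, 3.14, 3.14, 3.14].

### API

Orientations are given as [roll, pitch, yaw] about the fixed x, y, z axes, in that order (R = Rz(yaw) Ry(pitch) Rx(roll)).
In Python, from cell import * gives the robot as it stands.
- The arm moves only by the shell command python3 -m inch 'ROWS' [OPENING] [FORCE]. ROWS is JSON, a list that holds one entry, the list of rows, each a list of 4 numbers: the shift along the tool's x, y, z in mm, then the turn about the tool's z in rad. In form: [[[x, y, z, roll], ...]]. A call has 1 to 10 rows; each row shifts and turns the commanded pose from where the row before left it, along the tool's axes as they then stand; what a row does not reach is not made up. A row lasts 1/8 s, in which the tool goes at most 62.5 mm and 10.7 degrees, less where a joint would pass 70% of its speed; a pose out of reach is approached as far as the arm can. A call with a gripper value outside its range is refused whole. OPENING is the closure, from -1 (fully open) to 1 (shut), set as the call begins (- or left out, the last holds). The fingers move at their own pace and stop on an object; FORCE is the grip in N (left out, the last holds). Time passes only in rows, so rows that do not move let the fingers close. It gives the time, the measured TCP pose, the force and the opening at its end, in the units of the state.
- observe(): the state, without advancing time (a new reading comes with each control period).
- read_camera(name): name is "side" or "top" or "wrist"; returns a dict with "img" (400x640x3 uint8, blue, green, red), "fx", "fy", "cx", "cy" (pixels), "k1" (the pictures are not rectified: a ray, as slopes to the right and down, at radius r is drawn at 1 + k1 r^2 times it, then the intrinsics apply), "eye" and "rotation" of the camera in the world; the wrist camera has in their place "T_tool_cam" (4x4, takes a point from camera to tool coordinates, whose origin is the TCP and whose axes are the flange's). Camera axes: x right, y down, z forward; pixel columns grow to the right and rows downward; lengths in m; the calibration is good to about 2 mm. A picture is of the moment at which its call begins: read the wrist's pose just before it. There is no depth.
- hand_in(): hands the job in, once; it reports no verdict.
Trained networks look in the newest picture that a camera, given by its name, has taken for a name from the list of things; names that differ only in an ending like _2 or _b are one class to them, and where a whole thing is asked for, a point or a joint stands for the part that bears it (a point fixed in the world has none). Each returns a list of dicts, best first, with "conf" (0 to 1); they miss things now and then, are a little off and sometimes report something else, mostly with a low value. They report only what shows in the picture. A call takes as long as a camera call. They do not tell look-alikes from the thing itself.
- boxes_of(camera, label): "at" ([row, column] in pixels, amid what is visible of it).
- place_of(camera, label): "at" ([row, column] in pixels: a listed point, or the origin of a listed thing).
The state is a dict: "time": time; "qpos": joint angles; "qvel": joint speeds; "joint_efforts": joint torques, N m; "tool_pos": TCP position; "tool_rot": TCP orientation; "contact_force": force on the tool from outside, world axes, zero at the start; "torque": the same for the moment, N m; "opening": finger opening in m.
Only numpy, scipy, OpenCV 4.12 (cv2) and the standard library are available. Lean on these libraries where they do the work, as an engineer would, in place of code of your own. Each camera call takes 0.05 s, during which the arm holds its last target. There are 200 camera calls.

## Working session

There is one attempt and no reset: what is moved stays moved. The work goes in short steps, Python scripts to look and compute and a shell command to move; the robot and the scene stay as the last step left them, time stands still between calls to the robot, and variables do not carry over. Pictures are saved under pics/ and viewed, about 8 in all and at most 12, crops included, and the job is handed in when it is done.

```bash
ls; mkdir -p pics; cat > h.py <<'E'
from cell import *
import numpy as np, cv2
from scipy.spatial.transform import Rotation as R
def cam(name):
    s=observe(); c=read_camera(name)
    if name=="wrist":
        T=np.eye(4);T[:3,:3]=R.from_euler('xyz',s["tool_rot"]).as_matrix();T[:3,3]=s["tool_pos"]
        M=T@np.array(c["T_tool_cam"]); c["eye"]=M[:3,3]; c["rotation"]=M[:3,:3]
    c["eye"]=np.array(c["eye"]);c["rotation"]=np.array(c["rotation"]).reshape(3,3)
    return c
def ray(c,rc):
    d=np.array([(rc[1]-c["cx"])/c["fx"],(rc[0]-c["cy"])/c["fy"]])
    u=d.copy()
    for _ in range(20): u=d/(1+c["k1"]*(u@u))
    return c["rotation"]@np.array([u[0],u[1],1])
def onz(c,rc,z):
    d=ray(c,rc); return c["eye"]+d*(z-c["eye"][2])/d[2]
def px(c,p):
    v=c["rotation"].T@(np.array(p)-c["eye"]); u=v[:2]/v[2]; u=u*(1+c["k1"]*(u@u))
    return [u[1]*c["fy"]+c["cy"],u[0]*c["fx"]+c["cx"]]
E
python3 - <<'E'
from h import *
s=observe();print({k:np.round(v,3) for k,v in s.items()})
import cell
print([n for n in dir(cell) if not n.startswith('_')], getattr(cell,'grip_point_offset',None))
for n in ("side","top"):
    c=cam(n);cv2.imwrite(f"pics/{n}0.png",c["img"]);print(n,c["eye"],c["rotation"].round(2).tolist(),c["fx"])
    for l,z in (("tray",0.001),("mat",0.001),("vial_centre",.03),("spare_tray",0)):
        for f in (place_of,boxes_of):
            for r in f(n,l)[:4]: print(l,f.__name__,np.round(r["at"],1),round(r["conf"],2),onz(c,r["at"],z).round(4))
E
```

```text
pics
{'time': np.float64(0.0), 'qpos': array([-1.451,  0.343,  1.525, -0.   ,  1.275, -0.146]), 'qvel': array([ 0.   , -0.001,  0.001,  0.   , -0.001, -0.   ]), 'joint_efforts': array([ 1.0000e-03, -4.3124e+01, -2.4422e+01,  7.2000e-02,  5.6000e-02,
       -0.0000e+00]), 'tool_pos': array([ 0.138, -0.506,  0.187]), 'tool_rot': array([-3.14 , -0.   ,  0.266]), 'contact_force': array([-0.321, -0.295, -0.127]), 'torque': array([ 0.018, -0.033, -0.02 ]), 'opening': np.float64(0.092)}
['IKError', 'boxes_of', 'grip_point_offset', 'hand_in', 'observe', 'place_of', 'read_camera'] 0.0188Traceback (most recent call last):
  File "<stdin>", line 6, in <module>
  File "h.py", line 9, in cam
    c["eye"]=np.array(c["eye"]);c["rotation"]=np.array(c["rotation"]).reshape(3,3)
                                              ~~~~~~~~~~~~~~~~~~~~~~~~~~~~~~~^^^^^
ValueError: cannot reshape array of size 3 into shape (3,3)
```

```bash
sed -i 's/^    c\["eye"\]=.*/    c["eye"]=np.array(c["eye"]);r=np.array(c["rotation"]);c["rotation"]=r if r.size==9 else R.from_euler("xyz",r).as_matrix()/' h.py
python3 - <<'E'
from h import *
for n in ("side","top"):
    c=cam(n);cv2.imwrite(f"pics/{n}0.png",c["img"]);print(n,c["eye"],c["rotation"].round(2).tolist(),c["fx"])
    for l,z in (("tray",0.001),("mat",0.001),("vial_centre",.03),("spare_tray",0)):
        for f in (place_of,boxes_of):
            for r in f(n,l)[:4]: print(l,f.__name__,np.round(r["at"],1),round(r["conf"],2),onz(c,r["at"],z).round(4))
E
```

```text
side [ 0.57335871 -0.5199923   0.76401582] [[1.0, 0.02, -0.06], [0.06, -0.68, 0.73], [-0.02, -0.74, -0.68]] 498.7530007576588
tray call [180.8 312.7] 0.71 [0.4876 0.3717 0.001 ]
tray call [176.2 312.5] 0.71 [0.4859 0.3886 0.001 ]
mat call [195.  270.3] 0.77 [0.3938 0.3185 0.001 ]
vial_centre call [133.9 348.5] 0.81 [0.569  0.5239 0.03  ]
vial_centre call [134.8 326.1] 0.8 [0.5124 0.5182 0.03  ]
vial_centre call [163.3 294.4] 0.64 [0.4431 0.4001 0.03  ]
vial_centre call [133.7 351.4] 0.86 [0.5764 0.525  0.03  ]
vial_centre call [166.7 296.5] 0.78 [0.4493 0.3875 0.03  ]
vial_centre call [137.4 325. ] 0.65 [0.5102 0.5069 0.03  ]
spare_tray call [325.1 356.7] 0.77 [ 0.5932 -0.0194  0.    ]
spare_tray call [318.9 355.3] 0.81 [ 0.5906 -0.0064  0.    ]
top [0.39638288 0.256272   1.06570576] [[-0.01, -0.99, 0.13], [-1.0, 0.01, -0.02], [0.01, -0.13, -0.99]] 380.21870714348006
tray call [218.4 277.3] 0.55 [0.4871 0.3576 0.001 ]
tray call [217.7 272.9] 0.94 [0.4892 0.3699 0.001 ]
mat call [180.9 409.3] 0.72 [ 0.5918 -0.0174  0.001 ]
mat call [249.2 294.5] 0.62 [0.4012 0.3094 0.001 ]
mat call [250.8 296.6] 0.91 [0.3967 0.3036 0.001 ]
vial_centre call [211.7 217.7] 0.72 [0.504  0.5168 0.03  ]
vial_centre call [232.4 262.4] 0.64 [0.4469 0.3949 0.03  ]
vial_centre call [185.2 219.6] 0.63 [0.5772 0.5136 0.03  ]
vial_centre call [209.9 216.9] 0.67 [0.509 0.519 0.03 ]
vial_centre call [232.3 263.5] 0.6 [0.4471 0.3919 0.03  ]
vial_centre call [251.4 294.9] 0.21 [0.3951 0.3068 0.03  ]
spare_tray call [219.3 274.9] 0.73 [0.4847 0.3644 0.    ]
spare_tray call [181.4 407.8] 0.67 [ 0.5906 -0.0133  0.    ]
spare_tray call [180.9 414. ] 0.97 [ 0.5919 -0.0311  0.    ]
```

View pics/top0.png

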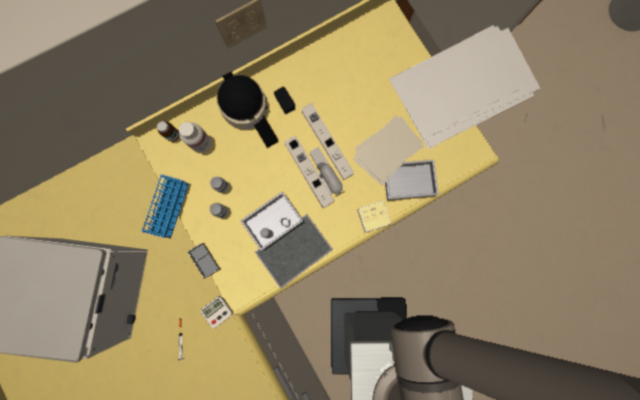

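View pics/side0.png

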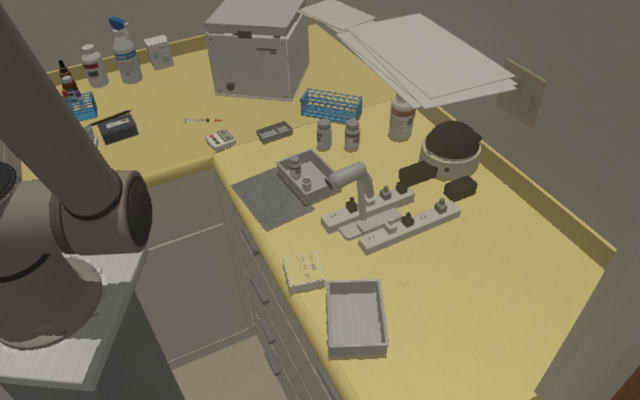

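```bash
python3 - <<'E'
import cv2,numpy as np
t=cv2.imread("pics/top0.png")[150:300,220:370];s=cv2.imread("pics/side0.png")[130:260,220:420]
cv2.imwrite("pics/topc.png",cv2.resize(t,(600,600),interpolation=cv2.INTER_CUBIC))
cv2.imwrite("pics/sidec.png",cv2.resize(s,(800,520),interpolation=cv2.INTER_CUBIC))
E
```

```text
(no output)
```

View pics/topc.png

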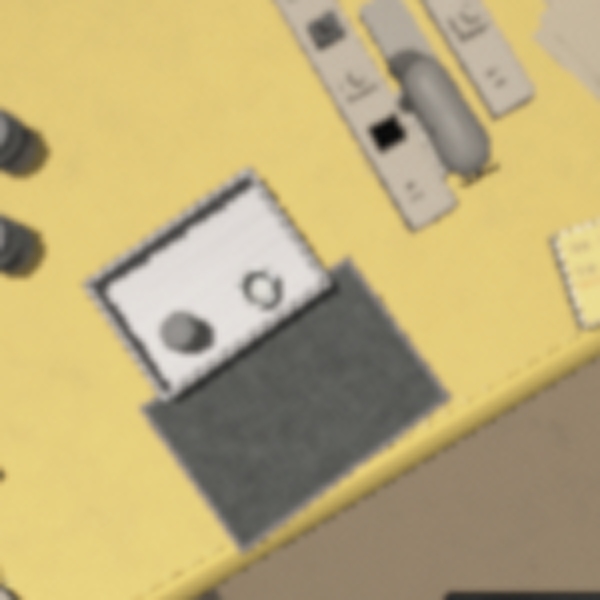

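View pics/sidec.png

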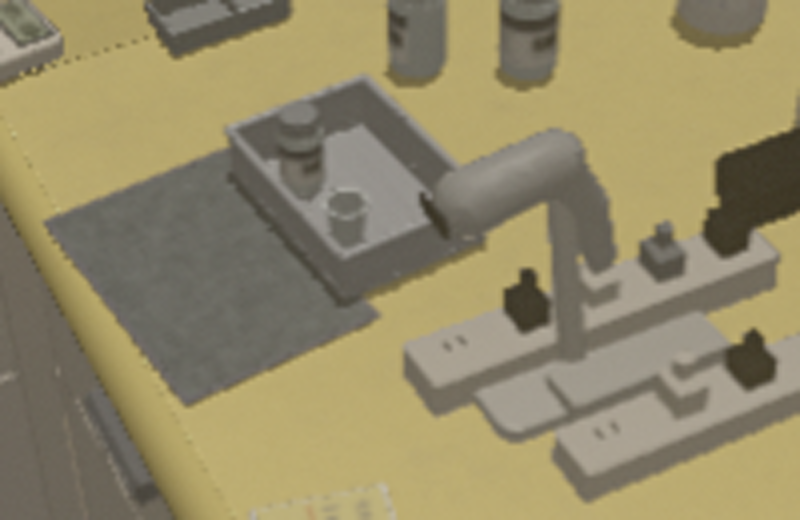

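```bash
cat > fit.py <<'E'
from h import *
from scipy.optimize import least_squares
def corners(p,L,W,z):
    c,s=np.cos(p[2]),np.sin(p[2])
    return [np.array([p[0]+c*a*L/2-s*b*W/2,p[1]+s*a*L/2+c*b*W/2,z]) for a,b in ((1,1),(1,-1),(-1,-1),(-1,1))] # FL FR NR NL
def fit(obs,L,W,z,p0):
    # obs: list of (cam, corner index, [row,col])
    f=lambda p:np.concatenate([np.array(px(c,corners(p,L,W,z)[i]))-o for c,i,o in obs])
    r=least_squares(f,p0); return r.x,r.fun.reshape(-1,2)
def tri(a,b):
    # list of (cam,rc)
    A=np.zeros((3,3));v=np.zeros(3)
    for c,rc in (a,b):
        d=ray(c,rc);d/=np.linalg.norm(d);P=np.eye(3)-np.outer(d,d);A+=P;v+=P@c["eye"]
    return np.linalg.solve(A,v)
E
python3 - <<'E'
from fit import *
ct,cs=cam("top"),cam("side")
T=lambda x,y:np.array([(y+.5)/4-.5+150,(x+.5)/4-.5+220])
S=lambda x,y:np.array([(y+.5)/4-.5+130,(x+.5)/4-.5+220])
mt=[(ct,0,T(147,407)),(ct,3,T(245,550)),(ct,2,T(448,398)),(ct,1,T(347,262))]
ms=[(cs,3,S(45,222)),(cs,2,S(190,404)),(cs,1,S(378,316))]
tt=[(ct,0,T(86,283)),(ct,1,T(252,170)),(ct,2,T(338,285)),(ct,3,T(170,402))]
ts=[(cs,3,S(229,129)),(cs,0,S(367,77)),(cs,2,S(345,262))]
for n,o in (("t",mt),("s",ms),("both",mt+ms)):
    p,r=fit(o,.124,.18,.001,[.4,.3,.6]);print("mat",n,p.round(4),np.abs(r).max().round(2))
for n,o in (("t",tt),("s",ts),("both",tt+ts)):
    p,r=fit(o,.1,.14,.035,[.49,.365,.6]);print("tray",n,p.round(4),np.abs(r).max().round(2))
print("head tip",tri((ct,T(472,165)),(cs,S(440,205))),"elbow",tri((ct,T(405,65)),(cs,S(572,150))))
print("base", onz(cs,S(575,358),0.0))
print("vial top",tri((ct,T(183,330)),(cs,S(300,115))))
print("strip end",onz(cs,S(405,350),.02),onz(ct,T(415,230),.02))
for x,y in((10,145),(10,245)):print("bottle",onz(ct,T(x,y),.06))
E
```

```text
mat t [0.398  0.3108 0.6245] 1.97
mat s [0.3974 0.3143 0.6285] 1.45
mat both [0.3979 0.3121 0.6262] 2.43
tray t [0.4781 0.367  0.6123] 1.09
tray s [0.481  0.3684 0.6123] 0.96
tray both [0.4796 0.3675 0.611 ] 1.61
head tip [0.53846146 0.19679238 0.15198242] elbow [0.60050069 0.2371949  0.15437219]
base [0.60613015 0.24898356 0.        ]
vial top [0.44649199 0.38339659 0.05773981]
strip end [0.51528007 0.23161687 0.02      ] [0.51592393 0.2286916  0.02      ]
bottle [0.57007262 0.49937443 0.06      ]
bottle [0.50303995 0.49765312 0.06      ]
```

```bash
python3 - <<'E'
import cv2,numpy as np
t=cv2.imread("pics/top0.png")[165:225,190:250];s=cv2.imread("pics/side0.png")[105:165,300:380]
o=np.hstack([cv2.resize(t,None,fx=5,fy=5,interpolation=cv2.INTER_CUBIC),cv2.resize(s,None,fx=5,fy=5,interpolation=cv2.INTER_CUBIC)])
cv2.imwrite("pics/b.png",o)
E
```

```text
(no output)
```

View pics/b.png

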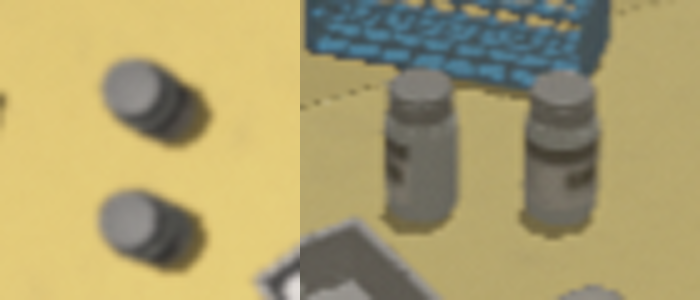

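```bash
python3 - <<'E'
from fit import *
ct,cs=cam("top"),cam("side")
t=np.array([.4796,.3675]);y=.611;Rm=np.array([[np.cos(y),np.sin(y)],[-np.sin(y),np.cos(y)]])
for a,b in (((209,215.6),(119.8,324)),((182.6,216.2),(120.4,352.6))):
    p=tri((ct,a),(cs,b));print(p.round(4),"tray frame",(Rm@(p[:2]-t)).round(4))
    d=ray(cs,b)
for b in ((149.5,323.5),(150,351.5)): # foot front edge
    p=onz(cs,b,0);print(p.round(3))
print("tap",[(Rm@(np.array(q)-t)).round(3) for q in ((.538,.197),(.6,.237),(.606,.249))])
for p in ((.541,.41),(.447,.384)): print(Rm@(np.array(p)-t))
E
```

```text
[0.5071 0.5099 0.0803] tray frame [0.1042 0.1009]
[0.577  0.5106 0.0793] tray frame [0.1619 0.0613]
[0.506 0.496 0.   ]
[0.578 0.496 0.   ]
tap [array([-0.05 , -0.173]), array([ 0.024, -0.176]), array([ 0.036, -0.17 ])]
[ 0.07467288 -0.00041369]
[-0.017236    0.03221692]
```

The scene: the tray with the vial and cup is at top (218,275), the empty spare at (181,410) and the mat at (250,296). The vial in the tray is at top (232,263). The look-alike larger bottles are at (183,216) and (209,216), and they stand about 80 mm tall at the far-left corner. The tap head is at about z 0.15, right of the tray. I choose the tray with the vial. The close crop confirms the choice: small vial and cup in the tray. I'll narrow the fingers to about 70 mm and stay high enough to clear the bottle.

```bash
python3 -m inch '[[[0,0,-15,-0.18],[0,0,-15,-0.18],[54.7,-15.5,0,0],[54.7,-15.5,0,0],[54.7,-15.5,0,0],[54.7,-15.5,0,0],[54.7,-15.5,0,0],[54.7,-15.5,0,0],[54.7,-15.5,0,0],[54.7,-15.5,0,0]]]' -0.52 20
```

```text
time: 2.4
tool_pos: [0.421, -0.1482, 0.2177]
tool_rot: [3.141, -0.0, 0.626]
contact_force: [0.1, -0.6, 0.1]
opening: 0.0698
```

```bash
python3 -m inch '[[[33.7,-42.8,0,0],[33.7,-42.8,0,0],[33.7,-42.8,0,0],[33.7,-42.8,0,0],[33.7,-42.8,0,0],[33.7,-42.8,0,0],[33.7,-42.8,0,0],[33.7,-42.8,0,0],[33.7,-42.8,0,0],[0,0,0,0]]]' && python3 - <<'E'
from h import *
c=cam("wrist");s=observe();print(s["tool_pos"],s["tool_rot"],np.array(c["T_tool_cam"]).round(3).tolist())
cv2.imwrite("pics/w1.png",c["img"])
for l,z in (("tray",0.001),("mat",0.001),("vial_centre",.029)):
    for r in place_of("wrist",l)[:3]: print(l,np.round(r["at"],1),round(r["conf"],2),onz(c,r["at"],z).round(4))
E
```

```text
time: 3.65
tool_pos: [0.4395, 0.3433, 0.2166]
tool_rot: [-3.141, 0.0, 0.63]
contact_force: [0.9, -0.1, 0.9]
opening: 0.07
[0.43959262 0.34136959 0.21670347] [3.14145395e+00 1.07033774e-03 6.28727096e-01] [[-0.001, -0.96, -0.279, 0.075], [1.0, -0.001, -0.0, 0.001], [-0.0, -0.279, 0.96, -0.199], [0.0, 0.0, 0.0, 1.0]]
tray [123.9 317.6] 0.93 [0.4815 0.3735 0.001 ]
mat [204. 314.] 0.75 [0.3927 0.3148 0.001 ]
vial_centre [ 26.2 225.4] 0.85 [0.5084 0.5184 0.029 ]
vial_centre [141.1 288.3] 0.59 [0.4458 0.3909 0.029 ]
```

View pics/w1.png

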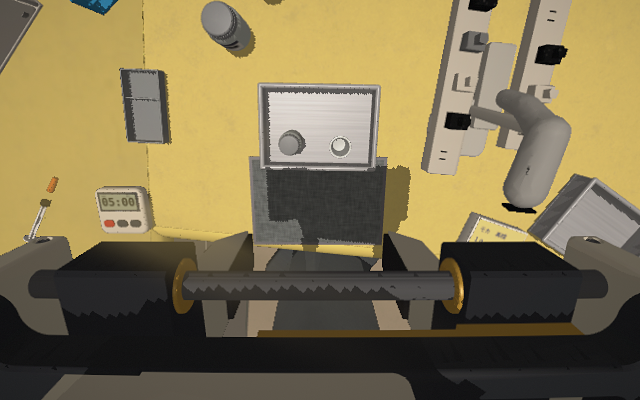

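The wrist view shows the tray corners at about (258,84), (380,85), (378,168) and (261,166). The mat's far corners are at (250,156) and (386,160). The bottle is at (225,25) and the tap is well to the right.

```bash
cat > wf.py <<'E'
from fit import *
import sys
def overlay(c,polys,crop,f,name):
    im=cv2.resize(c["img"],None,fx=f,fy=f,interpolation=cv2.INTER_CUBIC)
    for P,col in polys:
        q=np.array([[ (u[1]+.5)*f-.5,(u[0]+.5)*f-.5] for u in (px(c,x) for x in P)])
        cv2.polylines(im,[np.round(q).astype(int)],True,col,1)
    r0,r1,c0,c1=crop;cv2.imwrite(name,im[r0*f:r1*f,c0*f:c1*f])
E
python3 - <<'E'
from wf import *
c=cam("wrist")
o=[(c,0,np.array([84,258])),(c,1,np.array([85,380])),(c,2,np.array([168,378])),(c,3,np.array([166,261]))]
tr,r=fit(o,.1,.14,.035,[.48,.367,.61]);print("tray",tr.round(4),r.round(1).tolist())
m=[(c,0,np.array([156,250])),(c,1,np.array([160,386])),(c,3,np.array([243,252]))]
ma,r=fit(m,.124,.18,.001,[.398,.312,.626]);print("mat",ma.round(4),r.round(1).tolist())
overlay(c,[(corners([.4796,.3675,.611],.1,.14,.035),(0,0,255)),(corners([.3979,.3121,.6262],.124,.18,.001),(0,255,0)),(corners(tr,.1,.14,.035),(255,0,255)),(corners(ma,.124,.18,.001),(255,255,0))],(60,260,220,420),3,"pics/w1o.png")
E
```

```text
tray [0.4819 0.3662 0.6186] [[-2.0, -0.5], [-2.2, 1.5], [1.8, -1.4], [3.1, 0.2]]
mat [0.3963 0.3082 0.5943] [[-0.1, -0.7], [0.0, 0.8], [0.2, -0.1]]
```

View pics/w1o.png

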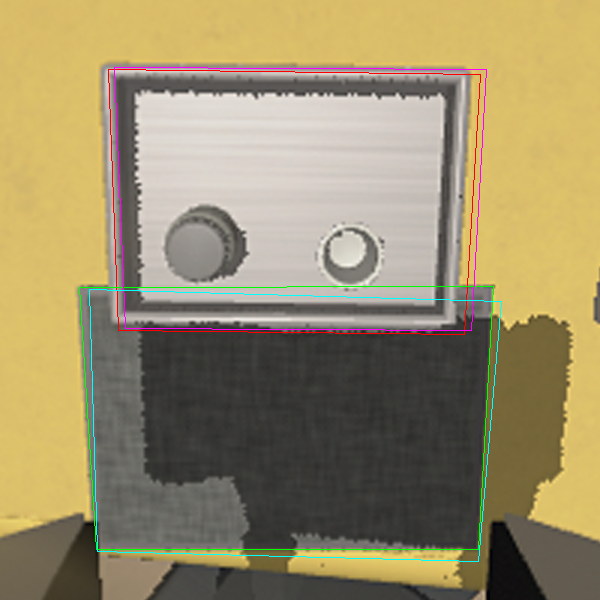

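```bash
python3 - <<'E'
from wf import *
c=cam("wrist")
o=[(c,i,np.array([y/3+60,x/3+220])) for i,(x,y) in enumerate([(103,66),(470,70),(456,322),(112,322)])]
tr,r=fit(o,.1,.14,.033,[.48,.367,.61]);print("tray",tr.round(4),r.round(1).tolist())
m=[(c,i,np.array([y/3+60,x/3+220])) for i,x,y in [(0,79,286),(1,495,287),(2,478,549),(3,98,549)]]
ma,r=fit(m,.124,.18,.001,[.398,.312,.626]);print("mat",ma.round(4),r.round(1).tolist())
p=observe()["tool_pos"]; y=ma[2]
for n,q in (("tray",tr),("tool",p)):
    d=np.array(q[:2])-ma[:2];print(n,"in mat",d@[np.cos(y),np.sin(y)],d@[-np.sin(y),np.cos(y)])
E
```

```text
tray [0.48   0.3705 0.6159] [[-0.8, -0.7], [-1.1, 0.3], [1.6, 0.3], [0.7, 0.1]]
mat [0.3982 0.311  0.6236] [[0.2, 0.5], [-0.1, -0.3], [-0.0, 0.2], [-0.1, -0.4]]
tray in mat 0.10109905723499607 0.0005719805376097073
tool in mat 0.05062028681791442 -0.0019351299726630767
```

```bash
python3 -m inch '[[[41,4.7,0,0.003],[41,4.7,0,0],[41,4.7,0,0],[0,0,50,0],[0,0,50,0],[0,0,40,0],[0,0,25,0],[0,0,15,0],[0,0,0,0],[0,0,0,0]]]' -0.217 && python3 - <<'E'
from wf import *
c=cam("wrist");s=observe();print(s["tool_pos"],s["tool_rot"],s["opening"],s["contact_force"])
cv2.imwrite("pics/w2.png",c["img"])
d=np.array(s["tool_pos"][:2])-[.398,.311];y=.624;print(d@[np.cos(y),np.sin(y)],d@[-np.sin(y),np.cos(y)])
E
```

```text
time: 5.2
tool_pos: [0.5492, 0.4007, 0.0389]
tool_rot: [3.141, -0.002, 0.622]
contact_force: [0.2, 0.9, 0.3]
opening: 0.0561
[0.5492085 0.4008484 0.0390482] [ 3.14121453e+00 -2.75405439e-03  6.22556865e-01] 0.05563988748170299 [-0.19135521  0.34680714  0.39687474]
0.17521009166791915 -0.01543274124778019
```

View pics/w2.png

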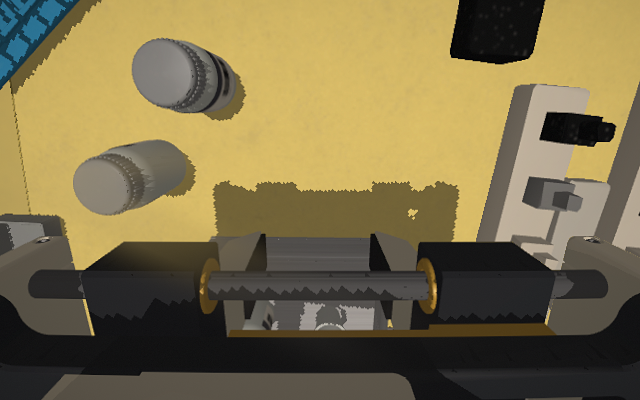

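```bash
python3 -m inch '[[[0,0,10,0],[0,0,9,0],[0,0,0,0],[-4,0,0,0],[-4,0,0,0],[-3,0,0,0],[-3,0,0,0],[-2,0,0,0],[-2,0,0,0],[0,0,0,0]]]'
```

```text
time: 6.5
tool_pos: [0.5335, 0.3899, 0.0184]
tool_rot: [3.142, 0.0, 0.623]
contact_force: [-0.8, 0.4, 0.5]
opening: 0.0558
```

```bash
python3 -m inch '[[[-2,0,0,0],[-3,0,0,0],[-4,0,0,0],[-4,0,0,0],[-4,0,0,0]]]'; python3 - <<'E'
from h import *
for i in range(2):
    c=cam("side");s=observe();print(s["tool_pos"],s["contact_force"])
cv2.imwrite("pics/s2.png",cv2.resize(c["img"][100:250,200:400],None,fx=4,fy=4,interpolation=cv2.INTER_CUBIC))
E
```

```text
time: 7.12
tool_pos: [0.5195, 0.3799, 0.0184]
tool_rot: [3.142, 0.0, 0.623]
contact_force: [0.1, -0.2, -0.2]
opening: 0.0559
[0.519142   0.37962906 0.0183631 ] [-0.86184261 -0.14321705 -0.34297823]
[0.51938955 0.37980396 0.01838993] [-0.37561064 -0.33316124 -0.44932848]
```

View pics/s2.png

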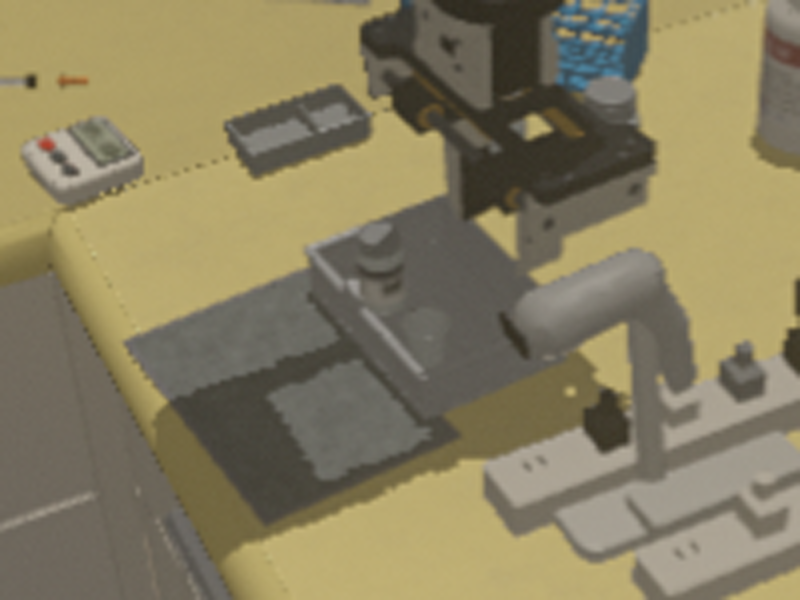

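```bash
python3 - <<'E'
from wf import *
c=cam("side");s=observe();p=np.array(s["tool_pos"]);M=R.from_euler('xyz',s["tool_rot"]).as_matrix()
f=lambda q:[round((px(c,q)[1]-200)*4),round((px(c,q)[0]-100)*4)]
for z in (0,-.066):
  for y in (-.047,-.028,.028,.047): print(z,y,[f(p+M@np.array([x,y,z])) for x in (-.0095,.0095)])
print("rim",[f(q) for q in corners([.480,.369,.614],.1,.14,.035)])
print(p,s["qpos"])
w=cam("wrist")
cv2.imwrite("pics/w3.png",w["img"])
im=c["img"][100:250,200:400]
b=cv2.resize(w["img"][180:345,180:460],None,fx=2.8,fy=2.8,interpolation=cv2.INTER_CUBIC)
cv2.imwrite("pics/w3c.png",b)
E
```

```text
0 -0.047 [[450, 257], [476, 246]]
0 -0.028 [[466, 273], [493, 262]]
0 0.028 [[518, 324], [546, 312]]
0 0.047 [[536, 342], [564, 330]]
-0.066 -0.047 [[446, 167], [474, 156]]
-0.066 -0.028 [[463, 183], [491, 172]]
-0.066 0.028 [[517, 233], [546, 222]]
-0.066 0.047 [[536, 251], [565, 239]]
rim [[447, 192], [575, 316], [423, 381], [302, 248]]
[0.51970138 0.38001075 0.01848862] [ 5.12453212e-01  7.17023891e-01  1.37252214e+00 -7.12854243e-05
  1.05199989e+00  1.46052615e+00]
```

View pics/w3.png

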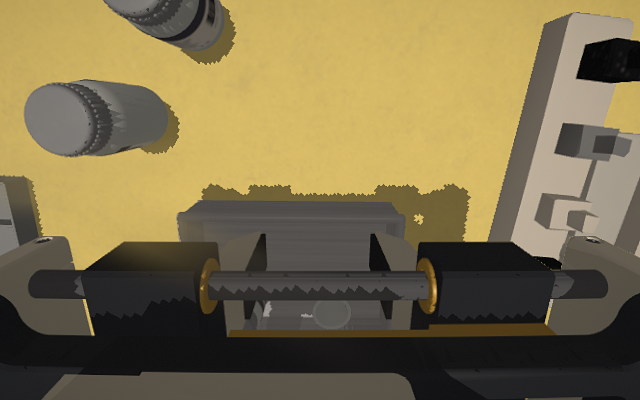

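```bash
python3 - <<'E'
from wf import *
w=cam("wrist");y=.624
def m(p): d=np.array(p[:2])-[.398,.311];return (d@[np.cos(y),np.sin(y)]).round(4),(d@[-np.sin(y),np.cos(y)]).round(4)
for rc in ((212,179),(203,200),(203,390),(215,404),(203,300)): print(rc,m(onz(w,rc,.035)))
print("pred rim",[np.round(px(w,q)) for q in corners([.480,.369,.614],.1,.14,.035)])
s=observe();p=np.array(s["tool_pos"]);M=R.from_euler('xyz',s["tool_rot"]).as_matrix()
print("tcp",m(p)); print([np.round(px(w,p+M@np.array([x,yy,zz]))) for zz in (0,-.066) for yy in (-.028,.028) for x in (.0095,-.0095)])
E
```

```text
(212, 179) (np.float64(0.1524), np.float64(0.0683))
(203, 200) (np.float64(0.1581), np.float64(0.0549))
(203, 390) (np.float64(0.1579), np.float64(-0.059))
(215, 404) (np.float64(0.1503), np.float64(-0.0679))
(203, 300) (np.float64(0.158), np.float64(-0.0051))
pred rim [array([214., 179.]), array([216., 410.]), array([351., 396.]), array([349., 196.])]
tcp (np.float64(0.1393), np.float64(-0.0151))
[array([209., 274.]), array([236., 275.]), array([209., 360.]), array([236., 359.]), array([254., 255.]), array([290., 258.]), array([254., 378.]), array([290., 376.])]
```

```bash
python3 - <<'E'
from wf import *
s=observe();p=np.array(s["tool_pos"]);M=R.from_euler('xyz',s["tool_rot"]).as_matrix()
def box(y0,y1,z0,z1,x=.0095):
    return [p+M@np.array(v) for v in ((-x,y0,z0),(-x,y1,z0),(x,y1,z0),(x,y0,z0),(-x,y0,z0),(-x,y0,z1),(-x,y1,z1),(x,y1,z1),(x,y0,z1),(-x,y0,z1))]
P=[(box(-.047,-.028,0,-.066),(0,0,255)),(box(.028,.047,0,-.066),(0,0,255)),(corners([.480,.369,.614],.1,.14,.035),(255,0,255)),(box(-.095,.095,-.066,-.1,.0375),(0,255,0))]
c=cam("side");overlay(c,P,(115,205,280,375),6,"pics/a.png")
w=cam("wrist");overlay(w,P,(190,340,160,430),2,"pics/bb.png")
a,b=cv2.imread("pics/a.png"),cv2.imread("pics/bb.png");b=cv2.resize(b,None,fx=.45,fy=.45) if 0 else b
a=cv2.resize(a,(427,405)) if 0 else a
o=np.zeros((600,800,3),np.uint8);a=a[:,:];a=cv2.resize(a,(440,417));b=b[:, :];b=cv2.resize(b,(360,200));o[:417,:440]=a;o[:200,440:]=b
o[:]=0;a=cv2.imread("pics/a.png");o[:540,:570]=a;b=cv2.imread("pics/bb.png")[:,:];b=cv2.resize(b,(230,128));o[:128,570:]=b
cv2.imwrite("pics/ab.png",o)
E
```

```text
(no output)
```

View pics/ab.png

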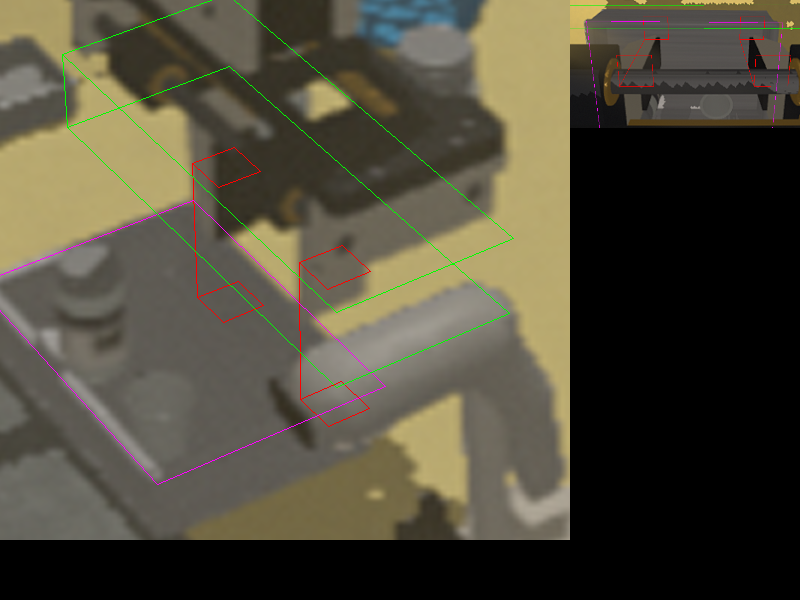

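The overlay shows the real fingertips (and the gripper body) about 35–50 mm above the reported TCP, which matches the lack of contact force: the fingers passed above the lip without touching. The tray hasn't moved. I'll go back behind the lip, shift away from the bottle and descend further in stages, watching the force.

```bash
python3 -m inch '[[[12,3,0,0],[12,4,0,0],[7,0,0,0],[0,0,5,0],[0,0,5,0],[0,0,5,0],[0,0,5,0],[0,0,0,0]]]' 0.043; python3 - <<'E'
from h import *
s=observe();p=s["tool_pos"];d=np.array(p[:2])-[.398,.311];y=.624;print(p,d@[np.cos(y),np.sin(y)],d@[-np.sin(y),np.cos(y)],s["contact_force"])
for n,l in (("side","vial_centre"),("side","tray"),("wrist","tray")):
    c=cam(n)
    print(n,l,[(np.round(r["at"]),round(r["conf"],2),onz(c,r["at"],.029 if l[0]=="v" else 0)[:2].round(3)) for r in place_of(n,l)[:4]])
cv2.imwrite("pics/w4.png",c["img"])
E
```

```text
time: 8.48
tool_pos: [0.5486, 0.3923, -0.0022]
tool_rot: [-3.142, 0.001, 0.623]
contact_force: [-0.9, -0.0, 1.0]
opening: 0.0439
[ 0.54863811  0.3922808  -0.00224526] 0.16974126613150192 -0.022052484048184592 [-0.86750116 -0.01459893  0.95348602]
side vial_centre [(array([164., 293.]), 0.78, array([0.44, 0.4 ])), (array([134., 323.]), 0.62, array([0.505, 0.523])), (array([134., 351.]), 0.38, array([0.576, 0.524]))]
side tray [(array([181., 310.]), 0.62, array([0.482, 0.373])), (array([322., 355.]), 0.38, array([ 0.59 , -0.013]))]
wrist tray [(array([312., 286.]), 0.65, array([0.481, 0.371]))]
```

```bash
python3 -m inch '[[[0,0,5,0],[0,0,5,0],[0,0,4,0],[0,0,0,0]]]'; python3 -m inch '[[[0,0,4,0],[0,0,3,0],[0,0,0,0]]]'
python3 - <<'E'
from wf import *
s=observe();p=np.array(s["tool_pos"]);M=R.from_euler('xyz',s["tool_rot"]).as_matrix()
c=cam("side")
P=[]
for o in (-.035,-.05):
    for y0,y1 in ((-.041,-.022),(.022,.041)):
        P.append(([p+M@np.array(v) for v in ((-.0095,y0,o),(-.0095,y1,o),(.0095,y1,o),(.0095,y0,o))],(0,0,255) if o>-.04 else (255,0,0)))
overlay(c,P+[(corners([.480,.369,.614],.1,.14,.035),(255,0,255))],(115,205,270,375),6,"pics/a2.png")
E
```

```text
time: 9.28
tool_pos: [0.5487, 0.3923, -0.0163]
tool_rot: [-3.142, 0.001, 0.623]
contact_force: [-0.5, 0.3, 0.1]
opening: 0.0436
time: 9.65
tool_pos: [0.5489, 0.3923, -0.023]
tool_rot: [3.142, 0.001, 0.623]
contact_force: [-0.1, 0.2, 0.1]
opening: 0.0436
```

View pics/a2.png

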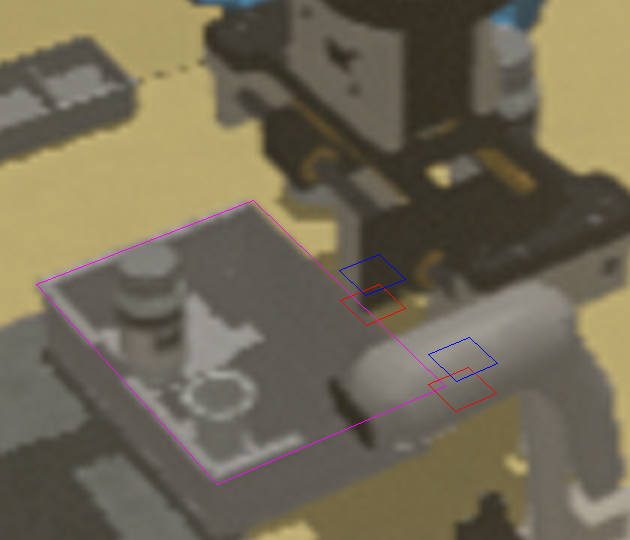

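The near finger is now cut off by the rim line at about (365,290), so the tips are behind and below the far lip. I'll go slightly lower, then close in and drag gently.

```bash
python3 -m inch '[[[0,0,4,0],[0,0,0,0],[-4,0,0,0],[-3,0,0,0],[-3,0,0,0],[-3,0,0,0],[-3,0,0,0],[-4,0,0,0],[-4,0,0,0],[-4,0,0,0]]]'; python3 - <<'E'
from h import *
s=observe();p=s["tool_pos"];d=np.array(p[:2])-[.398,.311];y=.624;print(p,d@[np.cos(y),np.sin(y)],d@[-np.sin(y),np.cos(y)],s["contact_force"])
for n,l in (("side","vial_centre"),("side","tray")):
    c=cam(n)
    print(n,l,[(np.round(r["at"]),round(r["conf"],2),onz(c,r["at"],.029 if l[0]=="v" else 0)[:2].round(3)) for r in place_of(n,l)[:4]])
E
```

```text
time: 10.95
tool_pos: [0.5262, 0.376, -0.0265]
tool_rot: [3.141, -0.0, 0.623]
contact_force: [2.3, 0.5, -0.2]
opening: 0.0443
[ 0.52622529  0.37601974 -0.02652397] 0.142051077811179 -0.0221536145249122 [ 2.26783504  0.46338833 -0.24847786]
side vial_centre [(array([170., 287.]), 0.77, array([0.429, 0.375])), (array([134., 351.]), 0.7, array([0.576, 0.523]))]
side tray [(array([186., 303.]), 0.79, array([0.466, 0.353]))]
```

```bash
python3 -m inch '[[[-4,0,0,0],[-6,0,0,0],[-8,0,0,0],[-8,0,0,0],[-8,0,0,0],[-8,0,0,0],[-8,0,0,0],[-8,0,0,0],[-6,0,0,0],[-4,0,0,0]]]'; python3 - <<'E'
from h import *
s=observe();p=s["tool_pos"];y=.624
def m(p): d=np.array(p[:2])-[.398,.311];return (d@[np.cos(y),np.sin(y)]).round(4),(d@[-np.sin(y),np.cos(y)]).round(4)
print(p,m(p),s["contact_force"])
for n,l in (("side","vial_centre"),("side","tray"),("top","tray"),("wrist","tray")):
    c=cam(n);cv2.imwrite(f"pics/{n}5.png",c["img"])
    print(n,l,[(np.round(r["at"]),round(r["conf"],2),m(onz(c,r["at"],.029 if l[0]=="v" else 0))) for r in place_of(n,l)[:4]])
E
```

```text
time: 12.4
tool_pos: [0.4709, 0.3363, -0.0265]
tool_rot: [3.141, -0.0, 0.623]
contact_force: [2.0, 0.9, -0.4]
opening: 0.0436
[ 0.47092235  0.33632735 -0.02652265] (np.float64(0.074), np.float64(-0.0221)) [ 1.98203673  0.87310519 -0.36554919]
side vial_centre [(array([134., 325.]), 0.81, (np.float64(0.2135), np.float64(0.1049))), (array([134., 353.]), 0.73, (np.float64(0.274), np.float64(0.0683))), (array([178., 261.]), 0.61, (np.float64(-0.0023), np.float64(0.0418)))]
side tray [(array([198., 279.]), 0.83, (np.float64(0.0118), np.float64(-0.0116))), (array([323., 353.]), 0.32, (np.float64(-0.0367), np.float64(-0.3745)))]
top tray [(array([248., 293.]), 0.78, (np.float64(0.0065), np.float64(-0.0025)))]
wrist tray [(array([327., 283.]), 0.91, (np.float64(0.0132), np.float64(-0.0)))]
```

```bash
python3 - <<'E'
from h import *
s=observe();y=.624;c=cam("wrist");g=cv2.imread("pics/wrist5.png")
def w(x,l,z): return [.398+x*np.cos(y)-l*np.sin(y),.311+x*np.sin(y)+l*np.cos(y),z]
print("rim z.035, BGR by mat x mm")
xs=range(40,100,2)
for l in (.055,.04,.03):
    print(l,[(x,*g[tuple(np.round(px(c,w(x/1e3,l,.035))).astype(int))].tolist()) for x in xs])
E
```

```text
rim z.035, BGR by mat x mm
0.055 [(40, 19, 17, 18), (42, 18, 17, 16), (44, 17, 15, 15), (46, 20, 18, 18), (48, 19, 18, 18), (50, 18, 18, 17), (52, 19, 18, 17), (54, 20, 20, 19), (56, 30, 29, 29), (58, 37, 35, 36), (60, 36, 36, 36), (62, 37, 36, 37), (64, 37, 37, 39), (66, 37, 38, 40), (68, 36, 39, 41), (70, 33, 37, 40), (72, 38, 44, 48), (74, 26, 40, 45), (76, 28, 45, 51), (78, 30, 49, 56), (80, 33, 54, 63), (82, 36, 61, 70), (84, 38, 64, 75), (86, 38, 66, 76), (88, 42, 71, 81), (90, 93, 164, 188), (92, 93, 167, 193), (94, 93, 168, 193), (96, 93, 169, 194), (98, 92, 169, 196)]
0.04 [(40, 18, 16, 15), (42, 19, 18, 18), (44, 19, 18, 19), (46, 18, 16, 18), (48, 19, 17, 18), (50, 18, 17, 17), (52, 19, 18, 19), (54, 19, 19, 21), (56, 22, 23, 22), (58, 19, 20, 22), (60, 36, 36, 37), (62, 37, 38, 39), (64, 36, 39, 40), (66, 39, 41, 43), (68, 38, 42, 45), (70, 35, 43, 45), (72, 36, 45, 50), (74, 28, 42, 49), (76, 29, 44, 51), (78, 29, 47, 54), (80, 32, 51, 58), (82, 32, 53, 60), (84, 33, 55, 62), (86, 34, 56, 65), (88, 37, 61, 70), (90, 55, 99, 114), (92, 56, 100, 116), (94, 56, 101, 117), (96, 55, 102, 117), (98, 57, 102, 118)]
0.03 [(40, 20, 18, 18), (42, 20, 18, 18), (44, 18, 17, 17), (46, 21, 19, 19), (48, 20, 19, 20), (50, 21, 20, 21), (52, 20, 20, 21), (54, 21, 22, 22), (56, 21, 22, 23), (58, 37, 37, 38), (60, 38, 39, 39), (62, 39, 40, 41), (64, 38, 39, 42), (66, 38, 41, 45), (68, 39, 43, 46), (70, 36, 42, 46), (72, 36, 44, 48), (74, 29, 41, 46), (76, 28, 41, 47), (78, 29, 44, 50), (80, 30, 46, 53), (82, 30, 48, 55), (84, 33, 51, 58), (86, 32, 52, 60), (88, 35, 57, 65), (90, 54, 96, 112), (92, 54, 98, 112), (94, 55, 97, 113), (96, 53, 97, 112), (98, 54, 97, 111)]
```

```bash
python3 -m inch '[[[8,0,0,0],[0,0,-25,0],[0,0,-50,0],[0,0,-50,0],[0,0,-60,0],[-40,-7,-58,0],[-50,-7,0,0],[-40,-6,0,0],[0,0,0,0]]]'; python3 - <<'E'
from wf import *
y=.624
for n in ("wrist","top","side"):
    c=cam(n);cv2.imwrite(f"pics/{n}6.png",c["img"]);np.savez(f"pics/{n}6.npz",**{k:c[k] for k in ("img","fx","fy","cx","cy","k1","eye","rotation")})
c=np.load("pics/wrist6.npz");g=c["img"].astype(int)
s=observe();print(s["tool_pos"],s["tool_rot"])
def w(x,l,z): return [.398+x*np.cos(y)-l*np.sin(y),.311+x*np.sin(y)+l*np.cos(y),z]
def prof(pts): return [int(g[tuple(np.round(px(c,q)).astype(int))].sum()/3) for q in pts], [int(g[tuple(np.round(px(c,q)).astype(int))][0]*100/max(1,g[tuple(np.round(px(c,q)).astype(int))][2])) for q in pts]
for l in (-.04,0,.04):
    print("far",l,*prof([w(x/1e3,l,.035) for x in range(40,84,2)]))
    print("near",l,*prof([w(x/1e3,l,.035) for x in range(-60,-16,2)]))
for x in (-.02,.02,.04):
    print("left",x,*prof([w(x,l/1e3,.035) for l in range(54,98,2)]))
    print("right",x,*prof([w(x,-l/1e3,.035) for l in range(54,98,2)]))
E
```

```text
time: 13.98
tool_pos: [0.363, 0.2831, 0.2104]
tool_rot: [3.142, -0.0, 0.623]
contact_force: [-0.3, -0.2, 0.8]
opening: 0.0441
[0.36574197 0.28421294 0.20994284] [ 3.14131236e+00 -1.39271987e-03  6.22695380e-01]
far -0.04 [209, 209, 209, 208, 208, 213, 83, 92, 82, 137, 204, 155, 174, 176, 173, 172, 172, 173, 172, 172, 170, 170] [93, 93, 93, 93, 93, 93, 94, 93, 92, 93, 94, 72, 48, 49, 48, 47, 48, 48, 47, 48, 49, 48]
near -0.04 [94, 95, 97, 87, 59, 57, 50, 58, 109, 112, 104, 101, 148, 162, 142, 83, 184, 186, 192, 193, 192, 191] [46, 46, 46, 52, 96, 94, 94, 93, 96, 95, 97, 98, 92, 92, 92, 93, 93, 93, 93, 92, 93, 93]
far 0 [222, 219, 221, 221, 219, 221, 202, 90, 81, 137, 219, 146, 176, 175, 173, 172, 172, 173, 173, 172, 171, 173] [96, 95, 95, 96, 95, 95, 93, 94, 95, 92, 93, 81, 47, 48, 48, 49, 48, 48, 48, 49, 49, 48]
near 0 [91, 93, 95, 90, 59, 60, 55, 56, 52, 50, 96, 106, 146, 167, 141, 86, 188, 195, 199, 197, 201, 196] [45, 45, 45, 50, 96, 95, 94, 96, 96, 94, 93, 95, 92, 93, 92, 93, 93, 93, 93, 93, 92, 93]
far 0.04 [222, 221, 219, 221, 221, 223, 186, 87, 79, 136, 216, 147, 177, 174, 174
[... 870 characters left out ...]
, 92, 92, 91, 93, 92, 92, 94, 93, 94, 93, 93, 93, 64, 47, 48, 48, 48, 49, 49]
right 0.02 [202, 201, 202, 74, 79, 126, 210, 129, 101, 95, 108, 97, 128, 131, 118, 177, 177, 176, 177, 175, 174, 175] [93, 93, 93, 93, 93, 92, 93, 93, 93, 93, 95, 93, 92, 94, 69, 48, 49, 48, 49, 49, 48, 48]
left 0.04 [219, 222, 187, 86, 79, 73, 134, 202, 150, 101, 107, 108, 104, 110, 144, 161, 175, 175, 174, 174, 174, 174] [95, 95, 92, 93, 92, 93, 92, 92, 92, 96, 95, 94, 94, 95, 93, 67, 48, 48, 48, 48, 48, 48]
right 0.04 [204, 203, 204, 72, 80, 133, 217, 139, 111, 113, 112, 104, 128, 135, 153, 176, 175, 176, 175, 175, 175, 175] [93, 93, 93, 92, 93, 94, 93, 93, 94, 95, 94, 94, 92, 93, 64, 48, 48, 48, 48, 49, 48, 48]
```

```bash
cat > ed.py <<'E'
from wf import *
y=.624
def w(x,l,z): return [.398+x*np.cos(y)-l*np.sin(y),.311+x*np.sin(y)+l*np.cos(y),z]
def cross(c,pts,ratio=True):
    q=np.array([px(c,p) for p in pts],np.float32)
    v=cv2.remap(c["img"],q[:,1:2].copy(),q[:,:1].copy(),cv2.INTER_LINEAR)[:,0].astype(float)
    r=v[:,0]/np.maximum(v[:,2],1)
    i=np.where((r[:-1]>.7)&(r[1:]<=.7))[0]   # going outward: grey -> yellow
    return i
def run(c):
    a=np.arange(.045,.11,.0005)
    o={}
    for k,l in [("matnear",l) for l in (-.06,0,.06)]:
        i=cross(c,[w(-x,l,.001) for x in a]);o.setdefault(k,[]).append(-a[i[0]] if len(i) else None)
    for k,x in [("L",x) for x in (-.04,-.01,.02,.045)]:
        i=cross(c,[w(x,l,.001) for l in a]);o.setdefault("matL",[]).append(a[i[0]] if len(i) else None)
        i=cross(c,[w(x,-l,.001) for l in a]);o.setdefault("matR",[]).append(-a[i[0]] if len(i) else None)
    for l in (-.05,-.02,.02,.05):
        i=cross(c,[w(x,l,.033) for x in a-.02]);o.setdefault("trayfar.033",[]).append(a[i[0]]-.02 if len(i) else None)
    for l in (-.08,.08):
        i=cross(c,[w(x,l,.001) for x in a]);o.setdefault("matfar",[]).append(a[i[0]] if len(i) else None)
    for k,v in o.items(): print(k,[None if t is None else round(float(t)*1e3,1) for t in v])
E
python3 - <<'E'
from ed import *
for n in ("wrist","top"):
    print(n);run(dict(np.load(f"pics/{n}6.npz")))
E
```

```text
wrist
matnear [-60.5, -60.5, -60.5]
matL [91.5, 91.5, 91.5, 91.5]
matR [-88.5, -88.5, -88.5, -88.5]
trayfar.033 [62.0, 62.5, 62.5, 62.5]
matfar [63.0, 63.0]
top
matnear [None, None, None]
matL [None, None, None, 90.0]
matR [None, None, -89.0, -88.5]
trayfar.033 [62.0, 62.0, 62.0, 62.0]
matfar [62.5, 61.5]
```

```bash
python3 -m inch '[[[43,3,0,0],[44,3,0,0],[44,2,0,0],[0,0,50,0],[0,0,50,0],[0,0,50,0],[0,0,35,0],[0,0,15,0],[0,0,0,0]]]'; python3 - <<'E'
from ed import *
s=observe();d=np.array(s["tool_pos"][:2])-[.398,.311];print(s["tool_pos"],d@[np.cos(y),np.sin(y)],d@[-np.sin(y),np.cos(y)])
E
```

```text
time: 15.25
tool_pos: [0.4759, 0.3536, 0.0087]
tool_rot: [-3.141, 0.001, 0.623]
contact_force: [0.2, -0.3, 0.1]
opening: 0.0442
[0.47592462 0.3536113  0.00869062] 0.08813674123779364 -0.010949163681779138
```

```bash
python3 -m inch '[[[0,0,15,0],[0,0,12,0],[0,0,8,0],[-5,0,0,0],[-4,0,0,0],[-3,0,0,0],[-2,0,0,0],[-3,0,0,0],[-3,0,0,0],[-3,0,0,0]]]'; python3 -m inch '[[[-1,0,0,0],[0,0,0,0]]]'; python3 - <<'E'
from ed import *
v=[]
for _ in range(2):
    s=observe();d=np.array(s["tool_pos"][:2])-[.398,.311];print(s["tool_pos"],d@[np.cos(y),np.sin(y)],d@[-np.sin(y),np.cos(y)],s["contact_force"]);c=cam("wrist")
run(c)
E
```

```text
time: 16.5
tool_pos: [0.4576, 0.3404, -0.0251]
tool_rot: [3.141, -0.002, 0.623]
contact_force: [2.7, 1.0, 0.5]
opening: 0.0442
time: 16.75
tool_pos: [0.4565, 0.3397, -0.0252]
tool_rot: [3.141, -0.001, 0.623]
contact_force: [2.5, 1.5, 2.2]
opening: 0.0441
[ 0.45649549  0.33965547 -0.02515768] 0.06421488032430497 -0.010922812641753633 [2.45639912 1.49983141 2.23321176]
[ 0.45649666  0.33966962 -0.02518624] 0.06422409108079274 -0.010912010407817774 [2.85970272 2.76838913 1.56025454]
matnear [-58.0, -58.0, -58.0]
matL [None, None, None, 108.5]
matR [None, None, -61.0, -58.5]
trayfar.033 [60.5, 76.5, 78.5, 58.0]
matfar [62.5, None]
```

```bash
python3 -m inch '[[[-1.5,0,0,0],[0,0,0,0]]]'; python3 -m inch '[[[8,0,0,0],[0,0,-25,0],[0,0,-50,0],[0,0,-50,0],[0,0,-60,0],[-40,-4,-58,0],[-50,-4,0,0],[-40,0,0,0],[0,0,0,0],[0,0,0,0]]]'; python3 - <<'E'
from ed import *
s=observe();print(s["tool_pos"])
for n in ("wrist","top"):
    c=cam(n);cv2.imwrite(f"pics/{n}7.png",c["img"]);print(n);run(c)
    if n=="wrist":
        g=c["img"].astype(int)
        P=lambda pts:[int(g[tuple(np.round(px(c,q)).astype(int))].sum()/3) for q in pts]
        for l in (-.04,0,.04): print("near -58..-40",P([w(x/1e3,l,.035) for x in range(-58,-38)]))
        for x in (-.03,.03): print("L 60..79",P([w(x,l/1e3,.035) for l in range(60,80)]),"R",P([w(x,-l/1e3,.035) for l in range(60,80)]))
    for l in ("vial_centre","tray"): print(l,[(np.round(r["at"]),round(r["conf"],2),onz(c,r["at"],.03 if l[0]=="v" else 0)[:2].round(3)) for r in place_of(n,l)])
E
```

```text
time: 17.1
tool_pos: [0.4553, 0.3389, -0.0252]
tool_rot: [3.141, -0.001, 0.623]
contact_force: [3.9, 2.4, 3.0]
opening: 0.0441
time: 18.35
tool_pos: [0.3556, 0.2765, 0.2109]
tool_rot: [3.142, 0.001, 0.623]
contact_force: [0.2, -0.1, 0.1]
opening: 0.044
[0.35559153 0.27653064 0.21085417]
wrist
matnear [-60.5, -61.0, -60.5]
matL [91.5, 91.5, 91.5, 91.5]
matR [-88.5, -88.5, -88.5, -88.5]
trayfar.033 [60.0, 60.0, 59.5, 60.0]
matfar [63.0, 63.0]
near -58..-40 [96, 96, 90, 90, 157, 135, 131, 116, 101, 101, 87, 144, 170, 200, 157, 157, 106, 86, 82, 132]
near -58..-40 [94, 96, 99, 99, 74, 61, 61, 59, 103, 51, 90, 144, 170, 210, 158, 158, 110, 89, 84, 135]
near -58..-40 [91, 92, 96, 96, 72, 59, 54, 112, 112, 109, 108, 143, 168, 211, 211, 158, 111, 88, 84, 135]
L 60..79 [92, 86, 86, 82, 82, 91, 134, 160, 190, 190, 153, 126, 98, 101, 104, 106, 106, 107, 108, 108] R [82, 82, 73, 91, 142, 174, 182, 156, 156, 102, 101, 96, 93, 92, 89, 89, 98, 92, 115, 130]
L 60..79 [92, 87, 76, 76, 77, 102, 140, 183, 183, 206, 146, 115, 102, 102, 95, 90, 93, 93, 93, 94] R [73, 74, 74, 74, 132, 156, 219, 158, 141, 98, 115, 115, 105, 105, 105, 100, 98, 102, 128, 137]
vial_centre [(array([137., 286.]), 0.67, array([0.365, 0.329]))]
tray [(array([120., 313.]), 0.91, array([0.399, 0.314]))]
top
matnear [None, None, None]
matL [None, None, 90.0, 90.5]
matR [None, -94.5, -88.5, -88.0]
trayfar.033 [59.5, 59.0, 59.0, 59.5]
matfar [62.0, 61.5]
vial_centre [(array([182., 220.]), 0.56, array([0.587, 0.513])), (array([208., 220.]), 0.5, array([0.515, 0.512]))]
tray [(array([249., 294.]), 0.75, array([0.402, 0.31 ]))]
```

```bash
python3 - <<'E'
from h import *
a=cv2.imread("pics/w1.png")[125:160,272:310];b=cv2.imread("pics/wrist7.png")
r=cv2.matchTemplate(b,a,cv2.TM_CCOEFF_NORMED);print(cv2.minMaxLoc(r)[1::2])
c=cam("side")
a=cv2.imread("pics/side0.png")[152:184,286:304];r=cv2.matchTemplate(c["img"],a,cv2.TM_CCOEFF_NORMED);print(cv2.minMaxLoc(r)[1::2])
for l in ("vial_centre","spare_tray"):
    print(l,[(np.round(q["at"]),round(q["conf"],2),onz(c,q["at"],.03 if l[0]=="v" else 0)[:2].round(3)) for q in place_of("side",l)])
print(observe()["contact_force"],observe()["time"])
E
```

```text
(0.9128612875938416, (267, 119))
(0.9113342761993408, (248, 168))
vial_centre [(array([182., 257.]), 0.82, array([0.364, 0.33 ])), (array([135., 354.]), 0.56, array([0.583, 0.519]))]
spare_tray [(array([324., 356.]), 0.89, array([ 0.592, -0.017]))]
[-0.60354388 -0.27292408 -0.22320681] 18.8
```

The vial's appearance from both cameras matches its original standing look (correlation 0.91), and the spare tray hasn't moved. The tray is centred to within about 1 mm and the arm is clear, so I'm handing in.

```bash
python3 -c "from cell import *; print(hand_in())"
```

```text
the job is handed in; nothing more can be done
None
```

I hooked the fingertips behind the tray's far lip and dragged it about 100 mm onto the mat in two pulls. I then backed the fingers off, lifted clear and handed in at about 18.8 s.

**Last checks that passed:**
- **Tray:** in the final wrist picture it is centred on the mat to within about 1 mm in both directions, and its edges run parallel to the mat's.
- **Vial:** it still stands in its original place in the tray. Its appearance matches the first pictures from both the wrist and side cameras (correlation 0.91).
- **Spare tray:** it measured in the same place as at the start.
- **Forces:** every wrist reading I took stayed under about 6 N, and the arm touched nothing at the end.

**What failed or disagreed:**
- **Fingertip height:** the real fingertips showed 35–50 mm above the reported TCP height. My first pull therefore passed over the lip without touching it, and I then worked at a negative reported height. I never pinned down the exact offset.
- **Missed detection:** in the final check the top camera's network did not report the vial in the tray; the wrist and side networks did.
- **No final look by eye:** I had used all 12 picture views, so the last checks are edge measurements, template matches and network detections.

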